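Pack the brown sample bottles into the carrying caddy

TASK

Pack the four brown glass sample bottles upright into the carrying caddy, each standing in the bay whose colour matches its cap; set them down, do not drop them or tip them over. Leave the two white plastic bottles standing where they are.

Things in the scene. Friction and masses are not known exactly. Their poses are not given: they have to be found in the camera images.
- brown_blue_mid (a point): Sample bottle of brown glass with a blue screw cap, a plain paper label band round its body; loose, standing upright on the grey mat. Round body 40 mm in diameter up to 66 mm, then a brown shoulder narrowing to the cap (25 mm in diameter, from 80 to 96 mm up); 96 mm high in all, about 130 g. The point is its centre, on the axis 48 mm above its underside; z runs up its axis.
- brown_red_mid (a point): Sample bottle of brown glass with a red screw cap, a plain paper label band round its body; loose, standing upright on the grey mat. Round body 40 mm in diameter up to 66 mm, then a brown shoulder narrowing to the cap (25 mm in diameter, from 80 to 96 mm up); 96 mm high in all, about 130 g. The point is its centre, on the axis 48 mm above its underside; z runs up its axis.
- brown_yellow_mid (a point): Sample bottle of brown glass with a yellow screw cap, a plain paper label band round its body; loose, standing upright on the grey mat. Round body 40 mm in diameter up to 66 mm, then a brown shoulder narrowing to the cap (25 mm in diameter, from 80 to 96 mm up); 96 mm high in all, about 130 g. The point is its centre, on the axis 48 mm above its underside; z runs up its axis.
- brown_green_mid (a point): Sample bottle of brown glass with a green screw cap, a plain paper label band round its body; loose, standing upright on the grey mat. Round body 40 mm in diameter up to 66 mm, then a brown shoulder narrowing to the cap (25 mm in diameter, from 80 to 96 mm up); 96 mm high in all, about 130 g. The point is its centre, on the axis 48 mm above its underside; z runs up its axis.
- white_blue_mid (a point): Look-alike that does not belong: bottle of the same shape, size and label, but of opaque white plastic, with a blue cap; loose, standing on the mat among the brown ones. The point is its centre, on the axis 48 mm above its underside; z runs up its axis.
- white_yellow_mid (a point): Look-alike that does not belong: bottle of the same shape, size and label, but of opaque white plastic, with a yellow cap; loose, standing on the mat among the brown ones. The point is its centre, on the axis 48 mm above its underside; z runs up its axis.
- bay_blue: The blue bay of the white carrying caddy: an open-topped square blue plastic box, 66 x 66 mm outside, walls 4 mm (58 x 58 mm inside), 19 mm high, floor 4 mm thick, fixed. Four bays stand 80 mm apart, two by two, in the white tray (166 mm square, rim 18 mm high, a low loop handle on two sides, fixed to the bench). Origin: centre of the bay's underside, 5 mm above the bench; z up, x and y along its sides.
- bay_red: The red bay of the white carrying caddy: an open-topped square red plastic box, 66 x 66 mm outside, walls 4 mm (58 x 58 mm inside), 19 mm high, floor 4 mm thick, fixed. Four bays stand 80 mm apart, two by two, in the white tray (166 mm square, rim 18 mm high, a low loop handle on two sides, fixed to the bench). Origin: centre of the bay's underside, 5 mm above the bench; z up, x and y along its sides.
- bay_yellow: The yellow bay of the white carrying caddy: an open-topped square yellow plastic box, 66 x 66 mm outside, walls 4 mm (58 x 58 mm inside), 19 mm high, floor 4 mm thick, fixed. Four bays stand 80 mm apart, two by two, in the white tray (166 mm square, rim 18 mm high, a low loop handle on two sides, fixed to the bench). Origin: centre of the bay's underside, 5 mm above the bench; z up, x and y along its sides.
- bay_green: The green bay of the white carrying caddy: an open-topped square green plastic box, 66 x 66 mm outside, walls 4 mm (58 x 58 mm inside), 19 mm high, floor 4 mm thick, fixed. Four bays stand 80 mm apart, two by two, in the white tray (166 mm square, rim 18 mm high, a low loop handle on two sides, fixed to the bench). Origin: centre of the bay's underside, 5 mm above the bench; z up, x and y along its sides.

How it is judged:
At the end, for the whole second after the job is handed in: Each brown bottle stands on the floor of the bay of its cap's colour: axis within 15 mm of the bay's centre, its centre under 60 mm above the bay's underside, upright within 0.1 rad, at rest. Both white bottles upright (0.1 rad), at rest, within 25 mm of their starts (horizontal distance between brown_blue_mid and bay_blue below 0.015 m and z of brown_blue_mid in the frame of bay_blue below 0.06 m and angle between each of brown_blue_mid, brown_red_mid, brown_yellow_mid, brown_green_mid, white_blue_mid, white_yellow_mid's own z axis and vertical below 0.1 rad and linear speed of each of brown_blue, brown_red, brown_yellow, brown_green, white_blue, white_yellow below 0.02 m/s and horizontal distance between brown_red_mid and bay_red below 0.015 m and z of brown_red_mid in the frame of bay_red below 0.06 m and horizontal distance between brown_yellow_mid and bay_yellow below 0.015 m and z of brown_yellow_mid in the frame of bay_yellow below 0.06 m and horizontal distance between brown_green_mid and bay_green below 0.015 m and z of brown_green_mid in the frame of bay_green below 0.06 m and distance of each of white_blue_mid, white_yellow_mid from where it was at the start of the episode below 0.025 m); the robot touches nothing.
It fails at once if a bottle is knocked over or tipped by more than about 40 degrees (angle between any of brown_blue_mid, brown_red_mid, brown_yellow_mid, brown_green_mid, white_blue_mid, white_yellow_mid's own z axis and vertical above 0.7 rad).
It fails at once if a brown bottle is dropped: moving faster than 0.7 m/s (a free fall of about 25 mm) while no finger touches it ((linear speed of brown_blue above 0.7 m/s and contact force between the fingers and brown_blue below 0.01 N) or (linear speed of brown_red above 0.7 m/s and contact force between the fingers and brown_red below 0.01 N) or (linear speed of brown_yellow above 0.7 m/s and contact force between the fingers and brown_yellow below 0.01 N) or (linear speed of brown_green above 0.7 m/s and contact force between the fingers and brown_green below 0.01 N)).
It fails at once if a white bottle is moved or lifted more than 40 mm (distance of any of white_blue_mid, white_yellow_mid from where it was at the start of the episode above 0.04 m).
It also fails if it takes over 112 s, if anything falls off the work surface, if the arm or the gripper's body presses on something with over 40 N, if the wrist force passes 120 N, or if a joint passes its speed limit or range.

ROBOT

A 6-joint arm with a two-finger parallel gripper is mounted at the origin on the work surface. World frame = base frame: x ahead of the robot, y to its left, z up, the work surface at z = 0. Lengths are in m, angles in rad, forces in N, time in s.
With the tool pointing down it reaches from about 0.325 to 0.9 m from the base axis. Payload 6.1 kg.
Tool frame: the origin (TCP) lies midway between the tips of the shut fingers; the grasp point (between the pads) lies 19 mm behind it; x points along the fingers, y is the direction in which the jaws open and shut, and the axes are right-handed (so a half turn about x gives the same grasp; the last joint's range is limited). The gripper opens to 85 mm and grips with 20 to 120 N. Pads are 22 mm wide; open, the fingers measure 114 mm over their backs; the gripper's body (76 mm by 85 mm) begins 54 mm behind the grasp point. The pads swing forward as they close: fully open they stand 13 mm farther back than shut.
Start: joints at [1.076, 0.22, 1.526, -0, 1.395, -0.126], TCP at [0.225, 0.583, 0.208] pointing down, gripper open.
Joint ranges: [-2.98, 2.98], [-0.91, 2.08], [0.09, 2.57], [-1.24, 4.39], [0.2, 2.65], [-2.68, 2.68]. Speed limits (rad/s): [2.57, 2.57, 3.01, 3.14, 3.14, 3.14].

INTERFACE

Orientations are given as [roll, pitch, yaw] about the fixed x, y, z axes, in that order (R = Rz(yaw) Ry(pitch) Rx(roll)).
In Python, from plant import movep, move_l, set_joints, gripper_to, hold, inverse_kinematics, observe, get_image, get_calibration, Unreachable, job_done gives the robot as it stands. Calls block until the motion is done:
- movep(position, orientation): joint-space move of the TCP to a pose.
- move_l(position, feed=0.15, rotation=None, max_force=None): straight line of the TCP; rotation=None keeps the orientation; feed is the mean speed in m/s. With max_force (N) it stops when the force on the tool has changed by that much, and returns True; else False.
- set_joints(angles): joint-space move.
- gripper_to(opening, f_grip=None): finger opening in m; f_grip is the grip in N (None keeps the last); returns when the fingers have stopped.
- hold(seconds).
- inverse_kinematics(position, orientation): joint angles nearest the present ones, or None.
- observe(): the state.
- get_image(name): name is "side" or "top"; returns (picture, depth): 480x640x3 uint8, red, green, blue; 480x640 float32, m along the optical axis (not along the pixel's ray), 0 where there is no reading.
- get_calibration(name): a dict with "intrinsics" (3x3 intrinsics, pixels), "world_from_camera" (4x4, takes a point from camera to world coordinates). Camera axes: x right, y down, z forward; pixel columns grow to the right and rows downward; lengths in m; the calibration is good to about 2 mm. A picture is of the moment at which its call begins. get_calibration takes no time and is no camera call.
A pose or a line that the arm cannot do raises Unreachable and nothing moves.
- job_done(): hands the job in, once; it reports no verdict.
The state is a dict: "time_s": time; "q": joint angles; "joint_velocities": joint speeds; "joint_torque": joint torques, N m; "eef_pos": TCP position; "tcp_rot": TCP orientation; "ft_force": force on the tool from outside, world axes, zero at the start; "torque": the same for the moment, N m; "opening": finger opening in m.
Only numpy, scipy, OpenCV 4.12 (cv2) and the standard library are available. Lean on these libraries where they do the work, as an engineer would, in place of code of your own. Each camera call takes 0.05 s, during which the arm holds its last target.

## Working session

There is one attempt and no reset: what is moved stays moved. The work goes in short steps, each a Python script; the robot and the scene stay as the last script left them, time stands still between calls to the robot, and variables do not carry over. Pictures are saved under pics/ and viewed, and the job is handed in when it is done.

```bash
mkdir -p pics
python3 - <<'E'
from plant import *
import cv2,numpy as np
for n in("top","side"):
    im,d=get_image(n); cv2.imwrite(f"pics/{n}0.png",im[:,:,::-1]); np.savez(f"{n}0.npz",im=im,d=d)
    c=get_calibration(n); print(n,np.round(c["intrinsics"],1).tolist(),np.round(c["world_from_camera"],3).tolist(),(d==0).mean())
print(observe())
E
```

```text
top [[439.7, 0.0, 317.9], [0.0, 439.7, 234.8], [0.0, 0.0, 1.0]] [[-0.019, -0.991, 0.132, 0.428], [-1.0, 0.02, 0.001, -0.032], [-0.004, -0.132, -0.991, 0.827], [0.0, 0.0, 0.0, 1.0]] 0.0039680989583333335
side [[481.3, 0.0, 312.2], [0.0, 481.3, 239.1], [0.0, 0.0, 1.0]] [[0.901, -0.348, 0.261, 0.325], [-0.435, -0.711, 0.553, -0.461], [-0.007, -0.611, -0.791, 0.671], [0.0, 0.0, 0.0, 1.0]] 0.004156901041666667
{'time_s': 0.1, 'q': array([ 1.07588784e+00,  2.21177438e-01,  1.52748381e+00, -5.39414591e-06,
        1.39471396e+00, -1.26078900e-01]), 'joint_velocities': array([ 0.00045038, -0.00060099, -0.0013418 ,  0.00115892, -0.00043715,
       -0.00047429]), 'joint_torque': array([ 5.97919570e-04, -4.98236775e+01, -3.90548873e+01, -1.18978428e-04,
        5.58182495e-03, -2.77363472e-05]), 'eef_pos': array([0.22503977, 0.58245118, 0.20659681]), 'tcp_rot': array([-1.69389689,  1.56901377, -2.06272552]), 'ft_force': array([-0.80812035,  0.19231416, -0.56116362]), 'torque': array([ 0.01437208, -0.01144477, -0.03384311]), 'opening': 0.0856232913395971}
```

View pics/top0.png

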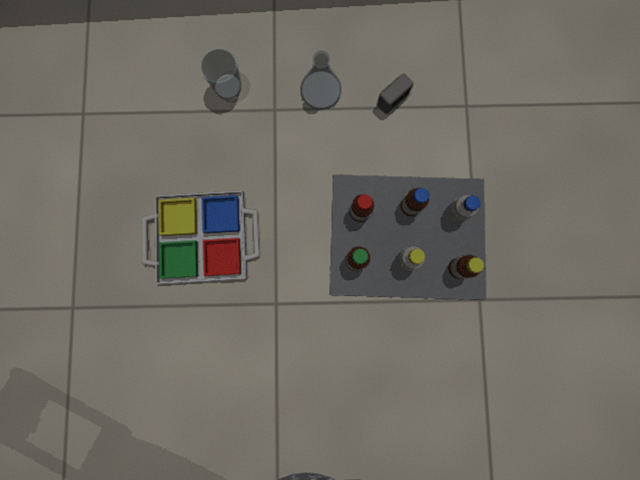

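View pics/side0.png

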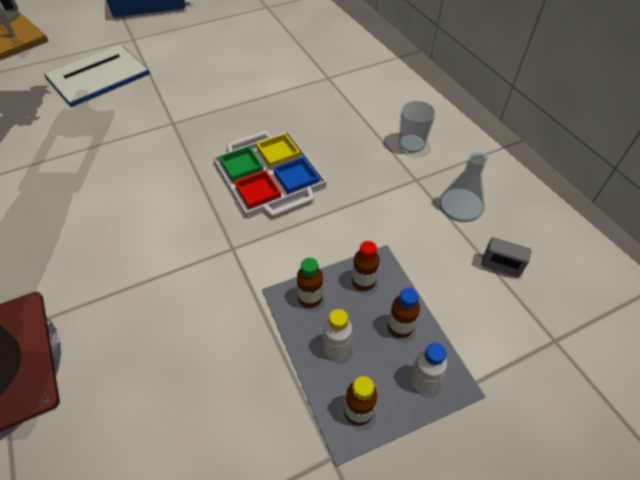

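Top picture: six bottles on the mat. The caps are brown red (364,203), brown blue (421,196), white blue (472,203), brown green (360,257), white yellow (417,257) and brown yellow (476,265). The bays are yellow (178,216), blue (221,214), green (179,259) and red (222,257). The side picture shows the same arrangement.

```bash
cat > vis.py <<'E'
import cv2,numpy as np
from plant import get_calibration
def masks(im):
    h=cv2.cvtColor(im,cv2.COLOR_RGB2HSV); H,S,V=[h[...,i].astype(int) for i in range(3)]
    s=(S>150)&(V>70)
    return dict(red=s&((H<5)|(H>175))&(V>120),yellow=s&(H>23)&(H<35),green=s&(H>45)&(H<80),blue=s&(H>100)&(H<130))
def world(n,u,v,z=None,d=None):
    c=get_calibration(n);K=c["intrinsics"];T=c["world_from_camera"]
    p=np.stack([(u-K[0,2])/K[0,0],(v-K[1,2])/K[1,1],np.ones_like(u)],-1)
    r=p@T[:3,:3].T;o=T[:3,3]
    s=((z-o[2])/r[...,2]) if d is None else d
    return o+r*np.asarray(s)[...,None]
def blobs(n,im,d,amin=60):
    out=[]
    for k,m in masks(im).items():
        N,L,st,ce=cv2.connectedComponentsWithStats(m.astype(np.uint8))
        for i in range(1,N):
            if st[i,4]<amin: continue
            v,u=np.nonzero(L==i); dd=d[v,u]; ok=dd>0
            P=world(n,u[ok]*1.,v[ok]*1.,d=dd[ok])
            out.append((k,st[i,4],ce[i],P,np.median(P[:,2]),(u,v)))
    return out
E
python3 - <<'E'
from vis import *
for n in("top","side"):
    f=np.load(n+"0.npz");im,d=f["im"],f["d"]
    g=np.array([[v,u] for v,u in([(280,340),(232,390)] if n=="top" else [(440,350),(300,290)])])
    print("mat",world(n,g[:,1]*1.,g[:,0]*1.,d=d[g[:,0],g[:,1]]).round(4).tolist())
    for k,a,c,P,z,(u,v) in blobs(n,im,d):
        zt=np.percentile(P[:,2],90); t=P[:,2]>zt-.004
        line=f"{n} {k:7}{a} c={c.round(0)} zmed={z:.3f} z90={zt:.3f} "
        if zt>.06:
            line+=f"topmean={P[t].mean(0).round(4)}"
            # ellipse of top pixels
        else:
            W=world(n,u*1.,v*1.,z=.024); r=cv2.minAreaRect((W[:,:2]*1000).astype(np.float32)); line+=f"rect={np.round(r[0],1)} {np.round(r[1],1)} {r[2]:.1f}"
        print(line)
E
```

```text
mat [[0.452, -0.0707, 0.0049], [0.5403, -0.1675, 0.0042]]
top red    129 c=[364. 201.] zmed=0.101 z90=0.102 topmean=[ 0.5806 -0.1108  0.1008]
top red    883 c=[222. 259.] zmed=0.010 z90=0.024 rect=[498.3 147.6] [61.5 62.7] 2.4
top yellow 1149 c=[177. 217.] zmed=0.011 z90=0.025 rect=[575.  230.1] [65.8 65.3] 1.6
top yellow 164 c=[416. 256.] zmed=0.101 z90=0.102 topmean=[ 0.4861 -0.1938  0.1008]
top yellow 176 c=[475. 265.] zmed=0.101 z90=0.102 topmean=[ 0.4704 -0.2899  0.1007]
top blue   157 c=[421. 195.] zmed=0.101 z90=0.102 topmean=[ 0.5894 -0.2068  0.1008]
top blue   1097 c=[221. 215.] zmed=0.011 z90=0.025 rect=[578.4 150. ] [65.5 65.5] 2.4
top blue   153 c=[472. 202.] zmed=0.101 z90=0.102 topmean=[ 0.5747 -0.292   0.1009]
mat [[0.444, -0.3193, 0.0039], [0.4598, -0.0901, 0.0046]]
side red    736 c=[257. 189.] zmed=0.009 z90=0.024 rect=[499.9 146.4] [66.1 66.1] 2.1
side red    169 c=[368. 247.] zmed=0.099 z90=0.101 topmean=[ 0.5816 -0.1116  0.0995]
side yellow 887 c=[278. 149.] zmed=0.013 z90=0.024 rect=[575.5 223.6] [70.9 77.6] 1.9
side yellow 300 c=[338. 319.] zmed=0.099 z90=0.101 topmean=[ 0.4876 -0.1958  0.0995]
side yellow 388 c=[363. 387.] zmed=0.099 z90=0.101 topmean=[ 0.4712 -0.2919  0.0995]
side green  640 c=[240. 163.] zmed=0.009 z90=0.023 rect=[496.1 224.3] [66.1 64.9] 2.1
side green  169 c=[309. 265.] zmed=0.099 z90=0.101 topmean=[ 0.489  -0.1022  0.0994]
side blue   950 c=[296. 174.] zmed=0.011 z90=0.023 rect=[579.2 145.8] [68.6 73. ] 1.9
side blue   246 c=[409. 296.] zmed=0.099 z90=0.101 topmean=[ 0.5904 -0.2083  0.0994]
side blue   300 c=[436. 352.] zmed=0.099 z90=0.101 topmean=[ 0.5757 -0.2934  0.0995]
```

Both views agree to about 2 mm. I'll start with the green bottle, then check it in the picture.

```bash
cat > job.py <<'E'
from plant import *
import numpy as np,cv2
from vis import *
ROT=[0,np.pi/2,-np.pi/2]
B=dict(green=(.4885,-.1015),red=(.581,-.111),blue=(.590,-.2075),yellow=(.471,-.291))
Y=dict(blue=(.5786,.149),yellow=(.5753,.229),red=(.4986,.146),green=(.4953,.226))
ZT=.20; ZG=.035
def snap(n,tag):
    im,d=get_image(n); cv2.imwrite(f"pics/{n}{tag}.png",im[:,:,::-1]); return im,d
def pick(k):
    x,y=B[k]
    gripper_to(.062,50)
    move_l([x,y,ZT],feed=.25,rotation=ROT)
    move_l([x,y,ZG+.07],feed=.2)
    hit=move_l([x,y,ZG],feed=.06,max_force=8)
    print(k,"hit",hit,observe()["eef_pos"].round(4))
    if hit: return False
    gripper_to(.03,50); o=observe(); print("opening",o["opening"])
    if o["opening"]<.035: return False
    move_l([x,y,ZG+.02],feed=.05); move_l([x,y,ZT],feed=.15); hold(.2)
    o=observe();print("lifted",o["opening"],o["ft_force"].round(2)); return True
def place(k):
    x,y=Y[k]
    move_l([x,y,ZT],feed=.22); hold(.3)
    move_l([x,y,ZG+.03],feed=.12); hold(.2)
    h=move_l([x,y,ZG+.001],feed=.02,max_force=4)
    o=observe();print("placed",h,o["eef_pos"].round(4),o["ft_force"].round(2))
    return h
def release(k):
    x,y=Y[k]
    gripper_to(.062); z=observe()["eef_pos"][2]
    move_l([x,y,z+.07],feed=.08); move_l([x,y,ZT],feed=.25)
    print("t",observe()["time_s"])
E
python3 - <<'E'
from job import *
for k in B:
    for p in(B[k],Y[k]): 
        for z in(ZG,ZT): print(k,z,np.round(inverse_kinematics([*p,z],ROT),2))
movep([.4885,-.05,.24],ROT)
print(pick("green"),observe()["time_s"]); snap("side","g1")
E
```

```text
green 0.035 [-0.36  0.12  1.99 -0.    1.03 -0.36]
green 0.2 [-0.36 -0.08  1.86 -0.    1.36 -0.36]
green 0.035 [ 0.28  0.22  1.87 -0.    1.05  0.28]
green 0.2 [ 0.28  0.03  1.75 -0.    1.36  0.28]
red 0.035 [-0.32  0.32  1.75 -0.    1.07 -0.32]
red 0.2 [-0.32  0.15  1.63 -0.    1.37 -0.32]
red 0.035 [ 0.13  0.17  1.94 -0.    1.04  0.13]
red 0.2 [ 0.13 -0.03  1.81 -0.    1.36  0.13]
blue 0.035 [-0.46  0.39  1.65 -0.    1.09 -0.46]
blue 0.2 [-0.46  0.23  1.53 -0.    1.38 -0.46]
blue 0.035 [ 0.12  0.34  1.73 -0.    1.07  0.12]
blue 0.2 [ 0.12  0.16  1.61 -0.    1.37  0.12]
yellow 0.035 [-0.7   0.24  1.85 -0.    1.05 -0.7 ]
yellow 0.2 [-0.7   0.06  1.72 -0.    1.36 -0.7 ]
yellow 0.035 [ 0.25  0.38  1.67 -0.    1.09  0.25]
yellow 0.2 [ 0.25  0.21  1.55 -0.    1.38  0.25]
green hit False [ 0.489  -0.1017  0.0355]
opening 0.03729173384551569
lifted 0.037334454663871496 [-0.84  0.16 -0.86]
True 7.4667
```

View pics/sideg1.png

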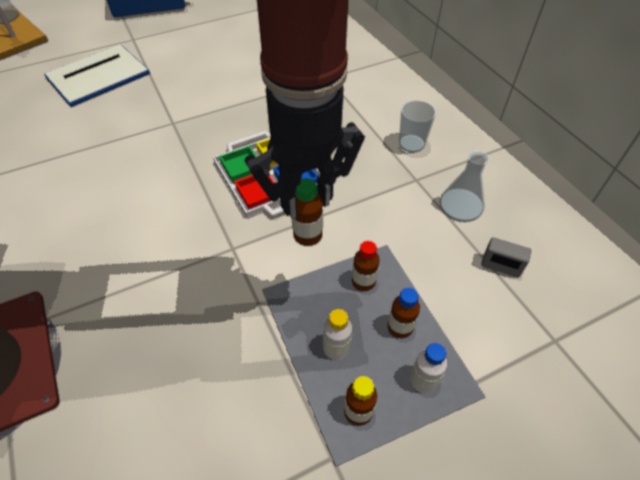

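The green bottle is lifted upright at (307,215) and everything else is undisturbed. The wrist force changed little, so I'll check the bottle's height in the hand before placing it.

Run:
```python
from job import *
im,d=get_image("side")
for k,a,c,P,z,_ in blobs("side",im,d,30):
    if z>.05: print(k,a,c.round(0),P.mean(0).round(3),np.percentile(P[:,2],90).round(3))
print(observe()["eef_pos"])
print(place("green")); snap("side","g2")
```

```text
red 176 [368. 247.] [ 0.581 -0.112  0.099] 0.1
yellow 293 [338. 319.] [ 0.487 -0.196  0.098] 0.101
yellow 390 [363. 387.] [ 0.471 -0.292  0.097] 0.101
blue 277 [408. 297.] [ 0.589 -0.209  0.098] 0.101
blue 328 [435. 353.] [ 0.574 -0.294  0.099] 0.101
[ 0.48820004 -0.10137489  0.19935979]
placed True [0.4953 0.226  0.0408] [ 0.75 -0.71  4.01]
True
```

View pics/sideg2.png

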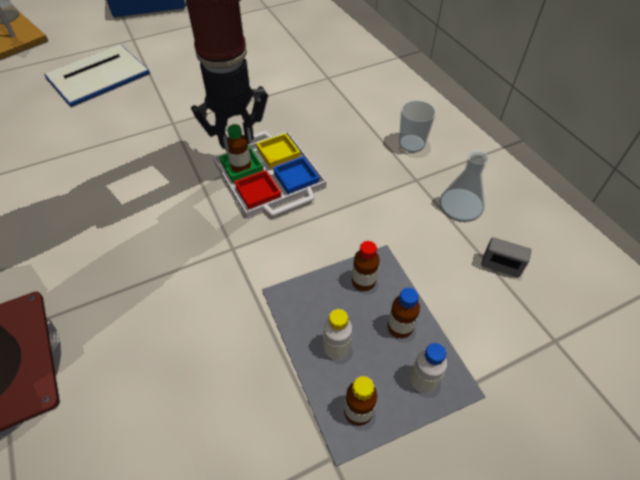

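The green bottle stands in the green bay at (238,150). It touched down 5.3 mm above grasp height, against 4.5 mm expected, so it hasn't slipped. Releasing it and picking the red one.

Run:
```python
from job import *
release("green")
print(pick("red")); 
im,d=snap("top","r1")
print(place("red")); snap("side","r2")
```

```text
t 14.0167
red hit False [ 0.5815 -0.1112  0.0356]
opening 0.037520348095667566
lifted 0.03719069700221935 [ 0.29 -0.79 -1.57]
True
placed True [0.4986 0.146  0.0408] [ 0.63 -0.39  4.96]
True
```

View pics/sider2.png

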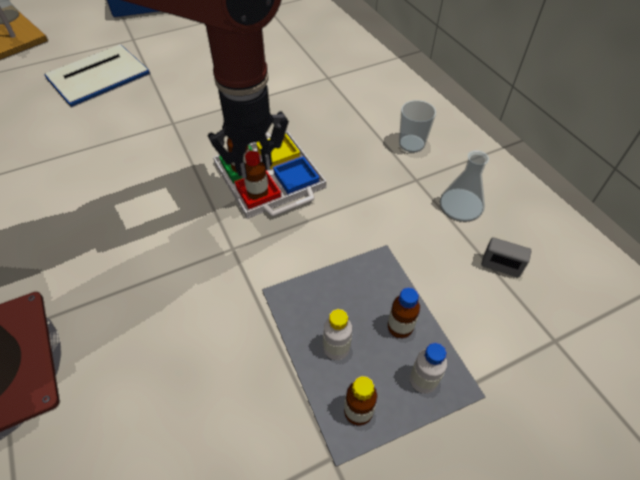

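View pics/topr1.png

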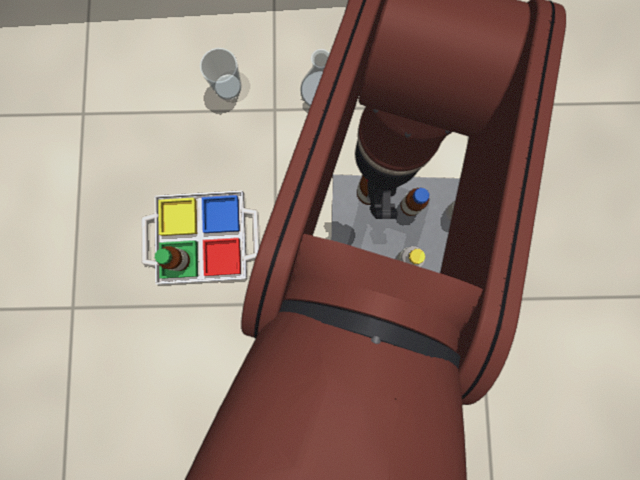

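The top picture, taken with the red bottle in hand, shows green standing in its bay with its base near (181,259). In the side picture red is in its bay at (255,185). Next are blue and yellow.

Run:
```python
from job import *
release("red")
print(pick("blue"))
print(place("blue")); snap("side","b2")
release("blue")
print(pick("yellow")); snap("side","y1")
```

```text
t 26.1667
blue hit False [ 0.5904 -0.2077  0.0356]
opening 0.037313923319294555
lifted 0.0374273935663783 [ 1.08 -0.38 -2.22]
True
placed True [0.5785 0.149  0.0409] [0.11 0.31 3.59]
True
t 38.7417
yellow hit False [ 0.4714 -0.2913  0.0355]
opening 0.03706924333500043
lifted 0.037304118917799514 [-0.35  0.76 -1.59]
True
```

View pics/sidey1.png

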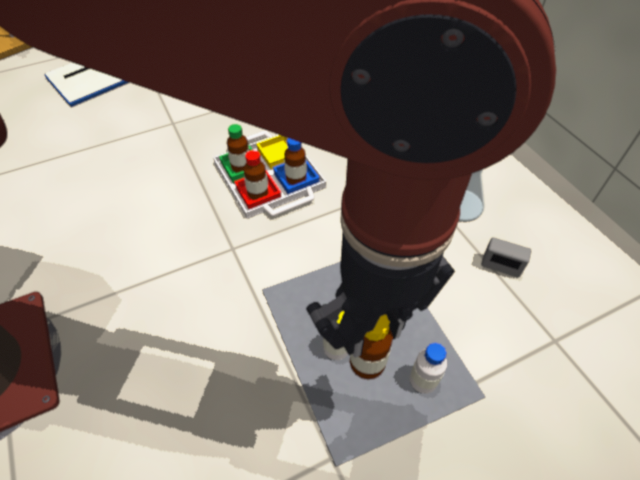

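The side picture shows green (238,150), red (255,178) and blue (295,165) standing in their bays. Yellow is lifted at (372,345) and the whites are still standing. Now placing yellow and measuring everything.

Run:
```python
from job import *
print(place("yellow")); release("yellow")
movep([.3,.5,.25],ROT); hold(.5)
for n in("side","top"):
    im,d=snap(n,"end")
    for k,a,c,P,z,_ in blobs(n,im,d,30):
        t=P[P[:,2]>.08]
        if len(t)>15:
            zt=np.percentile(t[:,2],90);m=t[t[:,2]>zt-.004].mean(0)
            e=np.hypot(*(m[:2]-Y[k]))*1000
            print(n,k,c.round(0),m.round(4),round(zt,3),"bay err mm",e.round(1))
print(observe()["time_s"])
```

```text
placed True [0.5752 0.229  0.041 ] [-0.14 -0.49  4.57]
True
t 52.45
side red [252. 155.] [0.4987 0.1455 0.1042] 0.106 bay err mm 0.5
side yellow [274. 118.] [0.5741 0.2262 0.104 ] 0.105 bay err mm 3.0
side yellow [338. 319.] [ 0.4875 -0.1959  0.0994] 0.101 bay err mm 433.9
side green [234. 129.] [0.4953 0.2246 0.1043] 0.106 bay err mm 1.4
side blue [294. 142.] [0.5777 0.1466 0.104 ] 0.105 bay err mm 2.5
side blue [436. 352.] [ 0.5757 -0.2935  0.0995] 0.101 bay err mm 442.5
top red [210. 253.] [0.4976 0.1464 0.106 ] 0.107 bay err mm 1.1
top yellow [176. 215.] [0.574  0.2278 0.106 ] 0.108 bay err mm 1.8
top yellow [417. 256.] [ 0.4861 -0.1938  0.1007] 0.102 bay err mm 432.1
top green [158. 256.] [0.4936 0.2319 0.1062] 0.107 bay err mm 6.2
top blue [221. 213.] [0.578  0.1492 0.106 ] 0.108 bay err mm 0.6
top blue [472. 202.] [ 0.5746 -0.2921  0.1006] 0.102 bay err mm 441.1
54.5
```

View pics/topend.png

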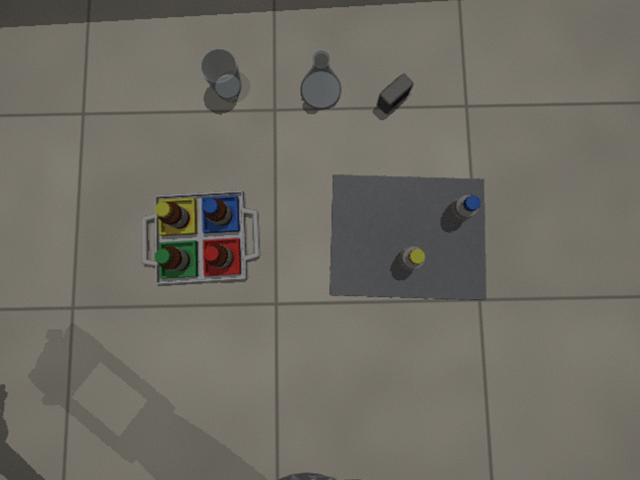

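View pics/sideend.png

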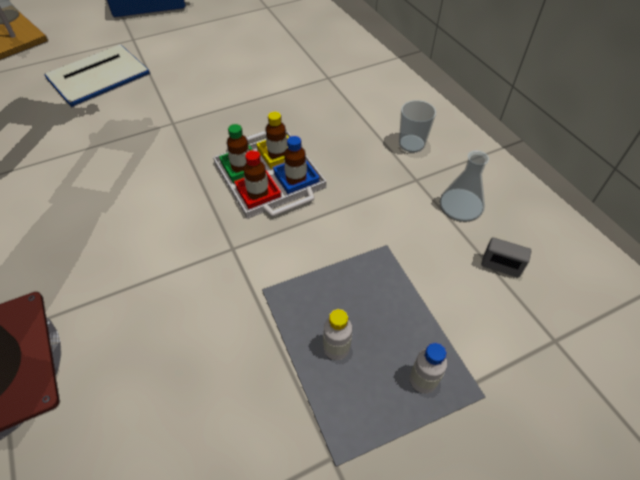

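All four bottles stand in their matching bays: yellow (172,213), blue (217,212), green (173,258) and red (220,256) in the top picture. The whites are unmoved and the arm is clear, so I'm handing in.

```bash
python3 -c "
from plant import *
job_done()"
```

```text
the job is handed in; nothing more can be done
```

I packed all four brown bottles upright into the bays matching their caps and handed the job in at about 54.5 s. Each was gripped by the body, set down until light contact, and released. No verdict is reported, so what follows is my own checks.

- **Position in the bays:** the last measurements put each cap within 3 mm of its bay centre, except one reading. The top camera gave 6.2 mm for green, while the side camera gave 1.4 mm. The green cap images dark there, so part of it probably fell outside the colour mask. Both readings are inside the 15 mm limit.
- **Upright and seated:** cap tops measured about 0.105 m, which is what a bottle standing upright on the bay floor should give.
- **White bottles:** both still stand, and their measured positions match the start to within 1 mm.
- **Force reading:** after lifting the first bottle, the wrist force changed less than its weight should have caused. Height at touchdown showed it had not slipped. My attempt to check its height in the hand by camera failed because the mask missed the shaded green cap.

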